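Shut the red stopcock

TASK

Shut off the red line: with the fingertips only, push the cover of the red stopcock box all the way along its track to the left end stop so that the well lies open, then push the red valve handle inside round clockwise until it is fully shut across its pipe. Nothing is to be picked up: the cover must slide on the rim without being lifted. Leave the cover where it was pushed, and leave the blue box, its cover and valve, and the other loose things alone.

Things in the scene. Friction and masses are not known exactly. Their poses are not given: they have to be found in the camera images.
- red_box: Red stopcock box, fixed: grey, 140 (x) by 210 (y) by 62 mm high, red plate on its front (-x) wall. Origin: centre of its underside, z up. Right half (-y) is an open well, left half a closed deck level with the rim (z 62). Guide strips (inside faces x +-64.5) and end stops (inside faces y +-100), tops at z 69, keep the cover on its track along y. Red and blue box swap places.
- red_cover: Red box's cover: loose aluminium plate 125 (x) by 96 (y) by 6 mm, about 250 g, lying on the rim; slides with 1 to 4 N. Origin: centre of its underside (box z 62). On its middle a red rib, 60 mm along x, 10 mm thick in y, top 23 mm above the origin. Starts over the well, box y -50 to -44 mm; against the left end stop it is at y +52 and the well is clear.
- red_handle (a joint): Red valve handle's hinge, rad: 0 = open, pointing along the box's +y (along the pipe); 1.571 = shut against its stop, pointing along the box's +x. Starts at 0 to 0.3. Closes clockwise seen from above, stays where left, takes 0.07 N m (under 2 N at the grip).
- red_well (a point): Middle of the red box's well floor (box frame x 0, y -45, z 8 mm). The well spans x -58 to +58, y -89 to -1 in the box frame. In it a copper pipe runs along y and a brass valve body lies, both below z 35.
- red_pivot (a point): Vertical pivot axis of the red handle, at the handle's mid thickness (box frame x -8, y -72, z 44 mm). The handle reaches 60 mm from here; its red grip (17 to 60 mm out) is 14 mm wide and 12 mm thick (z 38 to 50).
- red_handle_tip (a point): End of the red handle, on its centre line 60 mm from the pivot, at mid thickness (z 44 in the box frame).
- blue_box: Blue stopcock box, fixed: grey, 140 (x) by 210 (y) by 62 mm high, blue plate on its front (-x) wall. Origin: centre of its underside, z up. Right half (-y) is an open well, left half a closed deck level with the rim (z 62). Guide strips (inside faces x +-64.5) and end stops (inside faces y +-100), tops at z 69, keep the cover on its track along y. Red and blue box swap places. Leave alone.
- blue_cover: Blue box's cover: loose aluminium plate 125 (x) by 96 (y) by 6 mm, about 250 g, lying on the rim; slides with 1 to 4 N. Origin: centre of its underside (box z 62). On its middle a blue rib, 60 mm along x, 10 mm thick in y, top 23 mm above the origin. Starts over the well, box y -50 to -44 mm. Leave alone.
- blue_handle (a joint): Blue valve handle's hinge, rad: 0 = open, pointing along the box's +y (along the pipe); 1.571 = shut against its stop, pointing along the box's +x. Starts at 0 to 0.3. Closes clockwise seen from above, stays where left, takes 0.07 N m (under 2 N at the grip). Leave alone.
- blue_well (a point): Middle of the blue box's well floor (box frame x 0, y -45, z 8 mm). The well spans x -58 to +58, y -89 to -1 in the box frame. In it a copper pipe runs along y and a brass valve body lies, both below z 35.
- blue_pivot (a point): Vertical pivot axis of the blue handle, at the handle's mid thickness (box frame x -8, y -72, z 44 mm). The handle reaches 60 mm from here; its blue grip (17 to 60 mm out) is 14 mm wide and 12 mm thick (z 38 to 50).
- blue_handle_tip (a point): End of the blue handle, on its centre line 60 mm from the pivot, at mid thickness (z 44 in the box frame).
- hex_key: Black hex key, 31x93x8 mm, lying; origin under its centre. Leave alone.
- tape_roll: Roll of masking tape lying flat, 98 mm across, 24 mm high; origin under its centre. Leave alone.
- fitting: Brass pipe fitting, 19x47x19 mm, lying; origin under its centre. Leave alone.
- spring_clamp: Orange spring clamp, 49x103x18 mm, lying; origin under its centre. Leave alone.

How it is judged:
By the outcome, as a careful person would: the job done as asked, in the order asked, and still so for the second after the job is handed in, with the robot touching nothing.
It also fails if it takes over 48 s, if anything falls off the work surface, if the arm or the gripper's body presses on something with over 40 N, if the wrist force passes 120 N, or if a joint passes its speed limit or range.

ROBOT

A 6-joint arm with a two-finger parallel gripper is mounted at the origin on the work surface; the furniture and walls round the work are solid. World frame = base frame: x ahead of the robot, y to its left, z up, the work surface at z = 0. Lengths are in mm, angles in rad, forces in N, time in s.
With the tool pointing down it reaches from about 400 to 925 mm from the base axis. Payload 12.5 kg.
Tool frame: the origin (TCP) lies at the very end of the fingers, on their centre line; the grasp point (between the pads) lies 19 mm behind it; z points along the fingers, y is the line along which they close (so a half turn about z gives the same grasp; the last joint's range is limited). The gripper opens to 95 mm and grips with 3 to 60 N. Pads are 20 mm wide; open, the fingers measure 119 mm over their backs; the gripper's body (75 mm by 180 mm) begins 59 mm behind the grasp point.
Start: joints at [-1.234, 0.491, 1.559, -0, 1.092, -0.106], TCP at [267.819, -564.732, 190.761] pointing down, gripper open.
Joint ranges: [-3.1, 3.1], [-0.84, 2.19], [0.05, 2.79], [-1.13, 4.28], [0.06, 2.93], [-2.69, 2.69]. Speed limits (rad/s): [2.22, 2.22, 2.79, 3.14, 3.14, 3.14].

INTERFACE

Orientations are given as [roll, pitch, yaw] about the fixed x, y, z axes, in that order (R = Rz(yaw) Ry(pitch) Rx(roll)).
In Python, from cell import state, imaging, env, spot_in, mark_of gives the robot as it stands. The module is installed in compiled form; this text tells all that it offers.
- The arm moves only by the tool step_arm, never from a script. Its argument "increments" is a list of rows, each an object with "slide": the shift along the tool's x, y, z in m, a list of three; "roll": the turn about the tool's z in rad. A call has 1 to 5 rows; each row is the pose to reach, as a shift and turn from the pose commanded when the call began, along the tool's axes at that moment; what a row does not reach only later rows make up. A row lasts 1/8 s, in which the tool goes at most 62.5 mm and 10.7 degrees, less where a joint would pass 70% of its speed; a pose out of reach is approached as far as the arm can. A call with a gripper value outside its range is refused whole. "fingers" is the opening, from 0 (shut) to 1 (fully open), set as the call begins (left out, the last holds). The fingers move at their own pace and stop on an object; the grip force is fixed at half the most. Time passes only in rows, so rows that repeat a pose let the fingers close. It gives the time, the measured TCP pose, the force, the opening and the grip force at its end, in the units of the state.
- state(): the state, without advancing time (a new reading comes with each control period).
- imaging.read_camera(name): name is "scene" or "top" or "wrist"; returns a dict with "color" (480x640x3 uint8, red, green, blue), "z_map" (480x640 float32, mm along the optical axis (not along the pixel's ray), 0 where there is no reading), "intrinsics" (3x3 intrinsics, pixels), "distortion" ([k1, k2, p1, p2, k3] as OpenCV has them; the pictures are not rectified), "camera_from_world" (4x4, takes a point from world to camera coordinates). Camera axes: x right, y up, looking along -z (the intrinsics and any distortion apply to the point x, -y, -z); pixel columns grow to the right and rows downward; lengths in mm; the calibration is good to about 2 mm. A picture is of the moment at which its call begins.
- env.job_done(): hands the job in; it is judged then, once.
Trained networks look in the newest picture that a camera, given by its name, has taken for a name from the list of things; names that differ only in an ending like _2 or _b are one class to them, and where a whole thing is asked for, a point or a joint stands for the part that bears it (a point fixed in the world has none). Each returns a list of dicts, best first, with "confidence" (0 to 1); they miss things now and then, are a little off and sometimes report something else, mostly with a low value. They report only what shows in the picture. A call takes as long as a camera call.
- spot_in(camera, target): "bbox" ([left, top, right, bottom] in pixels, round what is visible of it).
- mark_of(camera, target): "uv" ([column, row] in pixels: a listed point, or the origin of a listed thing).
The state is a dict: "t": time; "joints": joint angles; "qvel": joint speeds; "tau": joint torques, N m; "eef_pos": TCP position; "tcp_rot": TCP orientation; "ft_force": force on the tool from outside, world axes, zero at the start; "moment": the same for the moment, N m; "opening": opening from 0.0 (shut) to 1.0 (fully open); "grip_force": force on a finger pad.
Only numpy, scipy, OpenCV 4.12 (cv2) and the standard library are available. Lean on these libraries where they do the work, as an engineer would, in place of code of your own. Each camera call takes 0.05 s, during which the arm holds its last target. There are 200 camera calls.

## Working session

There is one attempt and no reset: what is moved stays moved. The work goes in short steps, Python scripts to look and compute and a tool call to move; the robot and the scene stay as the last step left them, time stands still between calls to the robot, and variables do not carry over. Pictures are saved under pics/ and viewed, at most 10 in all, crops included, and the job is handed in when it is done.

Besides the shell and the picture viewer there is one more tool, called after "Call:" as name(argument=value, ...) on one line, values as JSON. step_arm: Moves the arm, as the interface text tells. Its arguments: {"type":"object","properties":{"increments":{"type":"array"},"fingers":{"type":"number"}},"required":["increments"]}

```bash
mkdir -p pics
cat > h.py <<'E'
import numpy as np, cv2
from cell import state, imaging, env, spot_in, mark_of
def cam(n):
    return imaging.read_camera(n)
def ray(c,uv):
    p=cv2.undistortPoints(np.array([[uv]],float),np.array(c['intrinsics'],float),np.array(c['distortion'],float))[0,0]
    T=np.linalg.inv(c['camera_from_world']); d=T[:3,:3]@np.array([p[0],-p[1],-1.]); return T[:3,3],d
def at_z(c,uv,z):
    o,d=ray(c,uv); return o+d*(z-o[2])/d[2]
def at_depth(c,uv):
    o,d=ray(c,uv); return o+d*c['z_map'][int(round(uv[1])),int(round(uv[0]))]
def px(c,P):
    P=np.atleast_2d(P).astype(float); q=(c['camera_from_world']@np.c_[P,np.ones(len(P))].T)[:3].T*[1,-1,-1]
    return cv2.projectPoints(q,np.zeros(3),np.zeros(3),np.array(c['intrinsics'],float),np.array(c['distortion'],float))[0][:,0]
def save(c,n): cv2.imwrite('pics/'+n+'.png',c['color'][:,:,::-1])
E
python3 - <<'E'
from h import *
np.set_printoptions(precision=3,suppress=True)
s=state(); print(s)
for n in ['top','scene']:
    c=cam(n); save(c,n+'0')
    for t in ['red_box','red_cover','red_handle','red_pivot','blue_box','blue_cover']:
        m=mark_of(n,t)[:2]
        print(n,t,[(np.array(q['uv']),q['confidence'],at_z(c,q['uv'],0 if 'box' in t else 62)) for q in m],[ (np.array(q['bbox']),q['confidence']) for q in spot_in(n,t)[:1]])
E
```

```text
{'t': 0.0, 'joints': array([-1.234,  0.492,  1.559, -0.   ,  1.092, -0.106]), 'qvel': array([ 0.   ,  0.   , -0.001, -0.001,  0.   ,  0.001]), 'tau': array([ -0.   , -61.264, -25.819,   0.069,   0.048,  -0.   ]), 'eef_pos': array([ 267.702, -564.444,  190.13 ]), 'tcp_rot': array([-3.14 , -0.   ,  0.443]), 'ft_force': array([ 0.175, -0.469, -0.023]), 'moment': array([ 0.007, -0.011, -0.007]), 'grip_force': 0.0, 'opening': 1.0000581839022318}
top red_box [(array([377.2, 187.7]), 0.73, array([551.521, -94.511,   0.   ]))] [(array([325.6, 138.9, 435. , 223.2]), 0.83)]
top red_cover [(array([402.6, 179.6]), 0.57, array([ 551.633, -140.007,   62.   ]))] [(array([375.1, 145.1, 431.4, 211. ]), 0.91)]Traceback (most recent call last):
  File "<stdin>", line 7, in <module>
ValueError: it knows: blue_box, blue_cover, blue_handle_tip, blue_pivot, blue_well, fitting, hex_key, red_box, red_cover, red_handle_tip, red_pivot, red_well, spring_clamp, tape_roll
```

View pics/top0.png

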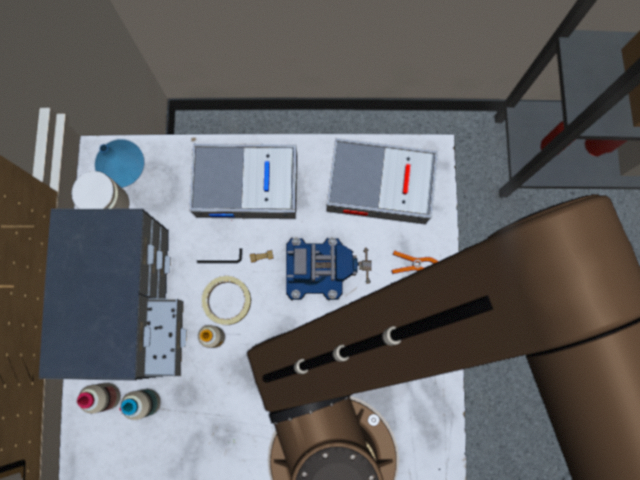

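Run:
```python
from h import *
np.set_printoptions(precision=1,suppress=True)
c=cam('top')
T=np.linalg.inv(c['camera_from_world'])
print(T)
# red box area point cloud: height map
uu,vv=np.meshgrid(np.arange(300,460),np.arange(110,250))
P=np.array([at_depth(c,(u,v)) for u,v in zip(uu.ravel(),vv.ravel())]); 
m=(P[:,2]>64)&(P[:,2]<74)|(abs(P[:,2]-62)<2)
x,y=P[m,0],P[m,1]
print(m.sum(), np.percentile(P[m],[1,50,99],axis=0))
r=cv2.minAreaRect(P[m][:,:2].astype(np.float32)); print(r)
col=c['color'][110:250,300:460].reshape(-1,3).astype(int)
red=(col[:,0]>col[:,1]*1.8)&(col[:,0]>80)&(P[:,2]>78)
print(red.sum(),P[red].mean(0),cv2.minAreaRect(P[red][:,:2].astype(np.float32)))
c=cam('scene');save(c,'scene0')
for t in ['red_box','red_cover','blue_box']:
    print(t,[(np.array(q['uv']),q['confidence'],at_z(c,q['uv'],0 if 'box' in t else 62)) for q in mark_of('scene',t)[:1]])
```

```text
[[   0.     1.    -0.2  206.8]
 [  -1.     0.     0.    26. ]
 [   0.     0.2    1.  1268.4]
 [   0.     0.     0.     1. ]]
6286 [[ 479.2 -203.1   60.2]
 [ 553.9 -103.7   65.9]
 [ 630.7    5.9   73. ]]
((510.2327880859375, -89.14215087890625), (216.72796630859375, 235.9054412841797), 81.28610229492188)
134 [ 544.7 -142.8   93.2] ((388.37860107421875, -70.5091323852539), (22.686325073242188, 410.7181091308594), 65.16767120361328)
red_box [(array([265.8, 288.1]), 0.97, array([558.5, -96.1,   0. ]))]
red_cover [(array([246.5, 260.1]), 0.9, array([ 545.6, -137.2,   62. ]))]
blue_box [(array([397.9, 332.6]), 0.76, array([551.6, 180.8,   0. ]))]
```

The top view shows the red box on the right, centred near (380,182) and turned a few degrees. Its red rib is at (406,180), the blue box is on the left, and a vise stands in front at (320,268). I'll move above the red cover with the fingers shut.

Call:
step_arm(increments=[{"slide":[0.03,-0.018,-0.03],"roll":0.1},{"slide":[0.075,-0.045,-0.06],"roll":0.22},{"slide":[0.12,-0.07,-0.08],"roll":0.33},{"slide":[0.165,-0.1,-0.1],"roll":0.44},{"slide":[0.21,-0.125,-0.11],"roll":0.53}], fingers=0)

```text
t: 1.12
eef_pos: [404.8, -360.3, 302.1]
tcp_rot: [3.14, -0.001, -0.091]
ft_force: [0.1, -0.1, 0.8]
opening: 0.527
grip_force: 0.0
```

View pics/scene0.png

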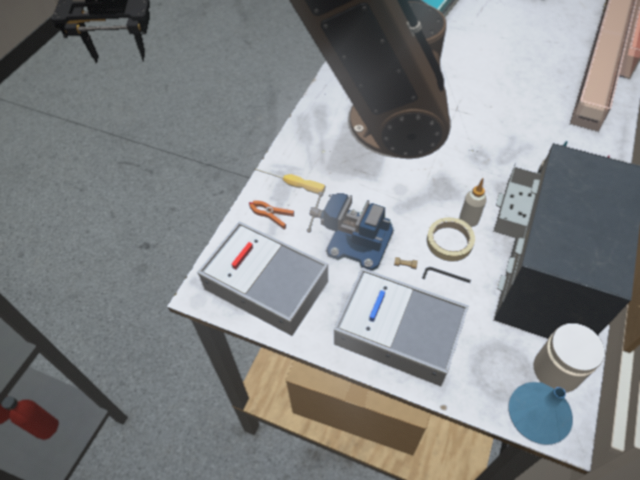

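The scene view, taken from behind, shows the red box at (265,275) with its cover and rib at (243,255). The vise is at (360,230), clear of the box. I'll continue to above the box.

Call:
step_arm(increments=[{"slide":[0.025,-0.044,0],"roll":0},{"slide":[0.05,-0.09,0],"roll":0},{"slide":[0.075,-0.134,0],"roll":0},{"slide":[0.1,-0.18,0],"roll":0},{"slide":[0.125,-0.222,0],"roll":0}])

```text
t: 1.75
eef_pos: [548.6, -149.9, 300.9]
tcp_rot: [3.141, -0.0, -0.087]
ft_force: [-0.7, -0.4, -0.1]
opening: 0.022
grip_force: 0.0
```

Run:
```python
from h import *
np.set_printoptions(precision=1,suppress=True)
for n in ['wrist']:
    c=cam(n);save(c,n+'1')
    print(np.linalg.inv(c['camera_from_world']))
    for t in ['red_box','red_cover','red_pivot']:
        print(n,t,[(np.array(q['uv']),q['confidence'],at_z(c,q['uv'],0 if 'box' in t else 62)) for q in mark_of(n,t)[:1]],[ (np.array(q['bbox']),q['confidence']) for q in spot_in(n,t)[:1]])
print(state()['eef_pos'],state()['opening'])
```

```text
[[  -0.1    1.     0.2  614.6]
 [  -1.    -0.1   -0.  -154.9]
 [  -0.    -0.2    1.   494.7]
 [   0.     0.     0.     1. ]]
wrist red_box [(array([273.1, 205.3]), 0.64, array([551.8, -91.4,   0. ]))] [(array([174.8, 142.7, 370. , 274. ]), 0.77)]
wrist red_cover [(array([312.5, 210.9]), 0.86, array([ 549.3, -143.6,   62. ]))] [(array([269.3, 154.2, 355.1, 269.7]), 0.8)]
wrist red_pivot [] [(array([176.9, 141.7, 370. , 271.4]), 0.82)]
[ 547.4 -152.4  300.8] 0.004460779306113523
```

View pics/wrist1.png

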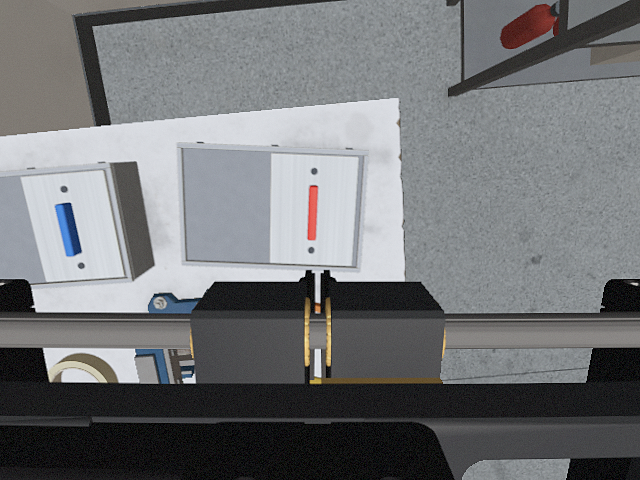

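The wrist view shows the red box top from (178,142) to (367,270), with the rib at (313,213). The fingertips are at (317,275). I'll get the pose from the rim corners and the rib.

```bash
cat > meas.py <<'E'
from h import *
np.set_printoptions(precision=1,suppress=True)
def cloud(c):
    v,u=np.mgrid[0:480,0:640]; uv=np.c_[u.ravel(),v.ravel()].astype(float)
    p=cv2.undistortPoints(uv[:,None],np.array(c['intrinsics'],float),np.array(c['distortion'],float))[:,0]
    T=np.linalg.inv(c['camera_from_world']); d=np.c_[p[:,0],-p[:,1],-np.ones(len(p))]*c['z_map'].ravel()[:,None]
    return d@T[:3,:3].T+T[:3,3]
E
python3 - <<'E'
from meas import *
c=cam('wrist')
for uv in [(178,142.5),(367,150),(360,270),(181,264)]: print(uv,at_z(c,uv,69))
P=cloud(c)
roi=np.zeros((480,640),bool);roi[130:275,165:375]=1; roi=roi.ravel()
m=roi&(P[:,2]>56)&(P[:,2]<74)
r=cv2.minAreaRect(P[m][:,:2].astype(np.float32));print(r)
col=c['color'].reshape(-1,3).astype(int)
red=roi&(col[:,0]>2*col[:,1])&(col[:,0]>120)
print(red.sum(),np.median(P[red][:,2]),cv2.minAreaRect(P[red&(P[:,2]>75)][:,:2].astype(np.float32)))
for (u,v) in [(309,185),(318,185),(317,240),(307,240)]: print(at_z(c,(u,v),85))
d=roi&(col.max(1)<200); 
print('deck z',np.median(P[(np.arange(480*640)%640>195)&(np.arange(480*640)%640<255)&roi][:,2]))
print(c['color'][212,290:335].tolist()[::3])
print(state()['eef_pos'])
E
```

```text
(178, 142.5) [636.8  -7.7  69. ]
(367, 150) [ 610.3 -211.5   69. ]
(360, 270) [ 474.7 -195.3   69. ]
(181, 264) [500.5  12.5  69. ]
((554.9463500976562, -98.2361831665039), (211.00106811523438, 140.67074584960938), 82.52604675292969)
455 84.71403437794885 ((567.3409423828125, -146.5902557373047), (9.316197395324707, 94.22532653808594), 82.28868103027344)
[ 579.6 -145.6   85. ]
[ 578.7 -155.2   85. ]
[ 518.8 -148.7   85. ]
[ 519.7 -137.7   85. ]
deck z 61.78789681873968
[[208, 214, 218], [206, 209, 215], [209, 213, 218], [213, 217, 222], [206, 212, 217], [207, 221, 227], [234, 95, 82], [229, 100, 91], [219, 77, 70], [208, 215, 220], [208, 211, 218], [210, 215, 220], [209, 212, 218], [213, 217, 222], [211, 215, 221]]
[ 547.4 -152.5  300.8]
```

Call:
step_arm(increments=[{"slide":[0,0.01,0.05],"roll":0.042},{"slide":[0,0.022,0.105],"roll":0.042},{"slide":[0,0.022,0.155],"roll":0.042},{"slide":[0,0.022,0.19],"roll":0.042},{"slide":[0,0.022,0.19],"roll":0.042}])

```text
t: 2.78
eef_pos: [544.6, -173.9, 109.0]
tcp_rot: [-3.14, 0.004, -0.131]
ft_force: [0.2, -1.2, 0.8]
opening: 0.004
grip_force: 0.0
```

```bash
cat > bf.py <<'E'
from meas import *
O=np.array([555.2,-99.5]); a=-0.130
R=np.array([[np.cos(a),-np.sin(a)],[np.sin(a),np.cos(a)]])
def box(p): return (np.array(p)[...,:2]-O)@R
E
python3 - <<'E'
from bf import *
s=state();print(s['eef_pos'],box(s['eef_pos']),s['tcp_rot'][2]*1000,s['ft_force'])
c=cam('wrist');save(c,'wrist2');col=c['color'].reshape(-1,3).astype(int);P=cloud(c)
red=(col[:,0]>2*col[:,1])&(col[:,0]>120)&(P[:,2]>81)&(P[:,2]<90);b=box(P[red]);b=b[(abs(b[:,0])<60)&(abs(b[:,1])<100)]
print(len(b),np.percentile(b,[2,50,98],axis=0))
E
```

```text
[ 544.6 -173.9  109. ] [ -0.9 -75.1] -130.61608311082028 [ 0.2 -1.2  0.8]
1104 [[-10.3 -50.1]
 [ 10.2 -45.6]
 [ 29.3 -40.8]]
```

View pics/wrist2.png

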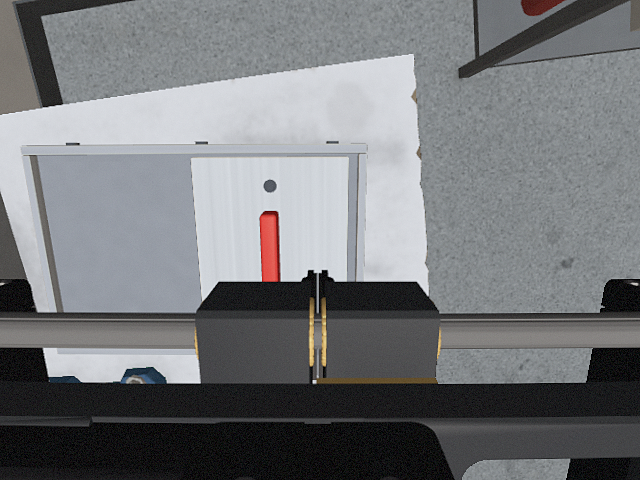

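The view shows the fingers beside the rib, on the -y side as needed, with clear space. I'll go down and push left (tool -y).

Call:
step_arm(increments=[{"slide":[0.001,0,0.018],"roll":0},{"slide":[0.001,0,0.034],"roll":0},{"slide":[0.001,0,0.036],"roll":0},{"slide":[0.001,-0.005,0.036],"roll":0},{"slide":[0.001,-0.01,0.036],"roll":0}])

```text
t: 3.45
eef_pos: [548.6, -163.4, 75.4]
tcp_rot: [3.141, -0.001, -0.129]
ft_force: [0.6, 0.4, -0.5]
opening: 0.004
grip_force: 0.0
```

Call:
step_arm(increments=[{"slide":[0,-0.01,0],"roll":0},{"slide":[0,-0.022,0],"roll":0},{"slide":[0,-0.034,0],"roll":0},{"slide":[0,-0.046,0],"roll":0},{"slide":[0,-0.056,0],"roll":0}])

```text
t: 4.08
eef_pos: [555.6, -107.2, 74.7]
tcp_rot: [3.142, -0.0, -0.129]
ft_force: [0.2, 0.1, -0.1]
opening: 0.002
grip_force: 0.0
```

Call:
step_arm(increments=[{"slide":[0,-0.008,0],"roll":0},{"slide":[0,-0.016,0],"roll":0},{"slide":[0,-0.024,0],"roll":0},{"slide":[0,-0.03,0],"roll":0},{"slide":[0,-0.034,0],"roll":0}])

```text
t: 4.7
eef_pos: [559.9, -74.1, 74.7]
tcp_rot: [3.142, -0.0, -0.129]
ft_force: [0.9, 0.9, -0.3]
opening: 0.004
grip_force: 0.0
```

```bash
cat > look.py <<'E'
from bf import *
import sys
s=state();print(s['t'],s['eef_pos'],box(s['eef_pos']),s['tcp_rot'],s['ft_force'])
c=cam('wrist')
if len(sys.argv)>1: save(c,sys.argv[1])
col=c['color'].reshape(-1,3).astype(int);P=cloud(c)
red=(col[:,0]>2*col[:,1])&(col[:,0]>120)&(P[:,2]>81)&(P[:,2]<90);b=box(P[red]);b=b[(abs(b[:,0])<60)&(abs(b[:,1])<100)]
if len(b): print('rib',len(b),np.percentile(b,[2,50,98],axis=0))
E
python3 look.py wrist3
```

```text
4.7 [559.9 -74.1  74.7] [ 1.3 25.8] [ 3.1 -0.  -0.1] [ 0.9  0.9 -0.3]
rib 1519 [[-12.9 -49.2]
 [  8.8 -44.4]
 [ 28.9 -40.3]]
```

View pics/wrist3.png

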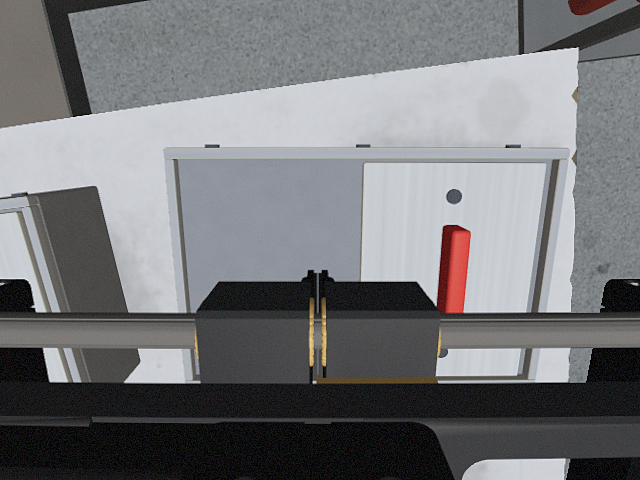

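Run:
```python
from bf import *
c=cam('wrist');s=state();e=s['eef_pos']
print('tcp px',px(c,[e,e+[0,0,40],e+[0,0,80]]))
for uv in [(309,272),(326,272),(309,278),(326,278),(311,283),(324,283),(317,290),(317,330),(445,300),(450,250),(300,230),(455,260)]:
    p=at_depth(c,uv);print(uv,p,box(p),c['color'][uv[1],uv[0]])
print(c['intrinsics'],c['distortion'])
T=np.array(c['camera_from_world']);print('cam',np.linalg.inv(T)[:3,3]-e)
c=cam('scene');save(c,'scene3')
print(px(c,[e,[555,-99,62]]))
import cv2
u,v=px(c,e)[0].astype(int)
im=c['color'][max(v-120,0):v+120,max(u-160,0):u+160,::-1];cv2.imwrite('pics/scene3c.png',cv2.resize(im,None,fx=2.5,fy=2.5,interpolation=cv2.INTER_CUBIC))
```

```text
tcp px [[319.4 278.6]
 [319.9 308.5]
 [320.6 356.7]]
(309, 272) [573.5 -71.  103.9] [14.4 30.6] [19 19 21]
(326, 272) [571.8 -78.6 101.8] [13.7 22.9] [0 0 0]
(309, 278) [572.8 -71.1 110.3] [13.7 30.5] [15 14 14]
(326, 278) [571.8 -78.4 110.4] [13.8 23.1] [0 0 3]
(311, 283) [572.6 -72.  116.6] [13.7 29.5] [8 9 6]
(324, 283) [571.8 -77.4 116.5] [13.6 24. ] [11 13  9]
(317, 290) [567.6 -73.9 112.5] [ 9. 27.] [100 102 110]
(317, 330) [588.6 -76.7 193.3] [30.2 26.9] [112 110 109]
(445, 300) [ 542.1 -138.2   82.3] [ -7.9 -40. ] [82 18 23]
(450, 250) [ 569.  -142.    82.5] [ 19.2 -40.3] [104  20  23]
(300, 230) [585.  -66.7  62.3] [25.3 36.4] [145 151 160]
(455, 260) [ 564.7 -142.9   86.6] [ 15.1 -41.8] [219  97  83]
[[380.6   0.  317.3]
 [  0.  380.6 243.1]
 [  0.    0.    1. ]] [-0.  0.  0.  0.  0.]
cam [ 65.8  -7.5 193.8]
[[271.8 272.9]
 [261.9 270.2]]
```

View pics/scene3c.png

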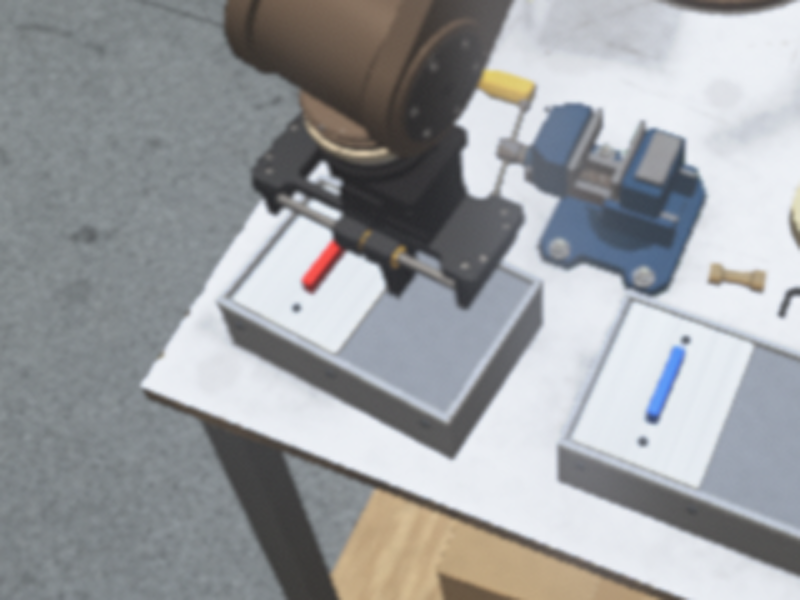

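Run:
```python
from bf import *
c=cam('scene');s=state();e=s['eef_pos']
u0,v0=271-160,272-120
for r in range(262,316,5):
  for q in (388,398):
    u,v=round(u0+q/2.5),round(v0+r/2.5);p=at_depth(c,(u,v));print((u,v),p,box(p),c['color'][v,u])
c=cam('wrist'); ex,ey=np.r_[R[:,0],0],np.r_[R[:,1],0]
for dz in (0,15,25,30): print(dz,px(c,[e+10*ex+[0,0,dz],e+12*ex+[0,0,dz]]))
for v in range(255,290,2): 
  print(v,at_depth(c,(312,v)),at_depth(c,(322,v)),c['color'][v,312])
print(s['joints'],e,s['opening'])
```

```text
(266, 257) [595.4 -55.7 191.9] [34.2 48.6] [65 60 55]
(270, 257) [591.1 -50.7 188.7] [29.3 53.1] [85 79 73]
(266, 259) [597.9 -54.7 190. ] [36.5 50. ] [51 50 53]
(270, 259) [571.8 -64.5 146.4] [11.9 36.8] [52 49 50]
(266, 261) [570.  -75.1 130.9] [11.5 26.2] [46 47 50]
(270, 261) [571.8 -65.3 139.3] [12.  36.1] [46 46 49]
(266, 263) [570.5 -75.6 124.6] [12.  25.7] [49 50 53]
(270, 263) [571.4 -66.3 131.4] [11.8 35. ] [44 45 49]
(266, 265) [569.7 -76.9 115.8] [11.5 24.3] [63 64 66]
(270, 265) [571.3 -67.2 123.9] [11.7 34.1] [46 46 50]
(266, 267) [569.4 -78.  107.7] [11.3 23.1] [77 78 81]
(270, 267) [569.5 -69.2 113.3] [10.3 31.9] [47 48 52]
(266, 269) [550.7 -92.2  63.9] [-5.4  6.7] [110 115 124]
(270, 269) [1014.4  237.1  963.9] [411.7 393.3] [69 71 77]
(266, 271) [553.2 -91.3  60.9] [-3.1  7.9] [154 162 174]
(270, 271) [572.6 -68.7 104.4] [13.3 32.8] [123 129 139]
(266, 273) [558.1 -88.7  62.7] [ 1.5 11.1] [157 165 178]
(270, 273) [555.4 -81.4  63. ] [-2.1 18. ] [153 162 174]
(266, 275) [562.4 -86.5  63.2] [ 5.5 13.8] [156 164 177]
(270, 275) [558.9 -79.9  61.8] [ 1.1 19.9] [155 163
[... 623 characters left out ...]
.2] [562.3 -76.7  62.4] [142 148 158]
269 [561.7 -70.9  61.9] [561.2 -76.5  62.7] [126 129 140]
271 [572.7 -72.9 100.7] [571.5 -77.4  98.8] [4 0 0]
273 [572.9 -73.  104.1] [571.6 -77.4 102. ] [17 12 16]
275 [572.9 -73.  107. ] [572.1 -77.4 106.5] [10 13 14]
277 [572.6 -73.  109. ] [572.1 -77.4 109.2] [0 1 0]
279 [572.8 -73.1 112.5] [572.3 -77.4 112.7] [2 0 0]
281 [572.7 -73.1 114.7] [571.9 -77.3 113.8] [0 0 3]
283 [572.9 -73.2 117.7] [572.  -77.3 116.7] [2 6 6]
285 [572.6 -73.1 119.5] [571.9 -77.2 119.1] [ 6  7 11]
287 [572.5 -73.2 121.5] [572.  -77.2 121.6] [4 0 3]
289 [572.8 -73.2 124.7] [572.2 -77.2 124.6] [ 1 10 19]
[-0.2  0.6  1.8 -0.   0.8  1.5] [559.9 -74.5  74.7] 0.005774812260793577
```

Both depth cameras put the real fingertip end at z ≈ 99-100 while the reported TCP is at 75. The shut fingers therefore end about 25 mm short of the TCP, and they passed over the rib without touching it. I'll go back and push lower, allowing for this.

Call:
step_arm(increments=[{"slide":[0,0.02,-0.015],"roll":0},{"slide":[0,0.05,-0.02],"roll":0},{"slide":[0,0.08,-0.02],"roll":0},{"slide":[0,0.1,-0.015],"roll":0},{"slide":[0,0.102,0],"roll":0}])

```text
t: 5.58
eef_pos: [546.8, -177.3, 74.8]
tcp_rot: [3.141, -0.002, -0.131]
ft_force: [1.0, -0.4, -0.7]
opening: 0.004
grip_force: 0.0
```

Call:
step_arm(increments=[{"slide":[0,0,0.01],"roll":0},{"slide":[0,0,0.018],"roll":0},{"slide":[0,0,0.024],"roll":0},{"slide":[0,0,0.024],"roll":0}])

```text
t: 6.08
eef_pos: [546.6, -175.1, 50.3]
tcp_rot: [-3.141, 0.001, -0.129]
ft_force: [0.5, -0.0, -0.6]
opening: 0.004
grip_force: 0.0
```

```bash
python3 look.py wrist4
python3 - <<'E'
from bf import *
c=cam('wrist');e=state()['eef_pos']
for v in range(255,285,2): print(v,at_depth(c,(312,v)),c['color'][v,312])
c=cam('scene');P=cloud(c);b=box(P)
m=(P[:,2]>70)&(P[:,2]<200)&(abs(b[:,0])<60)&(b[:,1]<80)&(b[:,1]>-180);col=c['color'].reshape(-1,3)
d=m&(col.max(1)<100)
for lo in range(-180,60,20):
    q=d&(b[:,1]>lo)&(b[:,1]<=lo+20)
    if q.sum()>3: print(lo,q.sum(),np.percentile(P[q][:,2],[3,10,50]))
E
```

```text
6.075 [ 546.6 -175.1   50.3] [  1.3 -76.1] [-3.1  0.  -0.1] [ 0.5 -0.  -0.6]
rib 894 [[ 12.  -49.9]
 [ 21.1 -45.5]
 [ 29.5 -40.7]]
255 [ 565.  -174.3   68.2] [207 211 215]
257 [ 563.9 -174.1   67.9] [203 207 214]
259 [ 562.8 -174.    67.3] [205 209 216]
261 [ 561.7 -173.8   67. ] [205 210 214]
263 [ 560.9 -173.7   67.9] [206 210 215]
265 [ 560.1 -173.6   68.4] [204 210 214]
267 [ 559.2 -173.5   68.9] [206 212 216]
269 [ 557.9 -173.3   67.7] [191 195 202]
271 [ 559.4 -173.6   75.8] [0 0 0]
273 [ 559.4 -173.7   78.7] [0 0 0]
275 [ 559.6 -173.8   82.4] [16 15 11]
277 [ 559.9 -173.9   86.2] [18 12 15]
279 [ 559.5 -173.8   87.4] [ 5  5 16]
281 [ 559.5 -173.8   90.1] [21 24 23]
283 [ 559.8 -173.9   93.6] [20 19 14]
-180 40 [193.5 193.7 196. ]
-160 327 [155.5 163.  195.2]
-140 123 [171.4 187.9 194.8]
-120 57 [189.3 191.4 195.9]
-100 137 [162.6 166.3 177.2]
-80 238 [ 87.4  93.3 169.9]
-60 118 [153.1 160.5 176.7]
-40 121 [168.8 189.2 195.9]
-20 344 [192.  194.4 196.1]
0 470 [162.3 171.3 195. ]
```

Call:
step_arm(increments=[{"slide":[0,-0.008,0],"roll":0},{"slide":[0,-0.016,0],"roll":0},{"slide":[0,-0.024,0],"roll":0},{"slide":[0,-0.032,0],"roll":0},{"slide":[0,-0.04,0],"roll":0}])

```text
t: 6.85
eef_pos: [552.0, -135.4, 50.8]
tcp_rot: [3.141, -0.0, -0.129]
ft_force: [0.1, -1.2, 1.0]
opening: 0.003
grip_force: 1.0
```

```bash
python3 look.py wrist5
```

```text
6.85 [ 552.  -135.4   50.8] [  1.5 -36. ] [ 3.1 -0.  -0.1] [ 0.1 -1.2  1. ]
rib 893 [[ 12.  -28. ]
 [ 21.2 -23.3]
 [ 29.5 -18.6]]
```

The rib now moves with the fingers. I'll continue.

Call:
step_arm(increments=[{"slide":[0,-0.01,0],"roll":0},{"slide":[0,-0.021,0],"roll":0},{"slide":[0,-0.032,0],"roll":0},{"slide":[0,-0.043,0],"roll":0},{"slide":[0,-0.052,0],"roll":0}])

```text
t: 7.52
eef_pos: [558.6, -83.5, 50.7]
tcp_rot: [3.142, -0.0, -0.129]
ft_force: [0.5, -2.2, 1.0]
opening: 0.002
grip_force: 0.9
```

Call:
step_arm(increments=[{"slide":[0,-0.007,0],"roll":0},{"slide":[0,-0.014,0],"roll":0},{"slide":[0,-0.019,0],"roll":0},{"slide":[0,-0.022,0],"roll":0},{"slide":[0,-0.024,0],"roll":0}])

```text
t: 8.15
eef_pos: [561.7, -60.5, 50.7]
tcp_rot: [3.141, -0.0, -0.129]
ft_force: [0.2, -2.2, 0.5]
opening: 0.003
grip_force: 0.9
```

```bash
python3 look.py wrist6
```

```text
8.15 [561.7 -60.5  50.7] [ 1.3 39.5] [ 3.1 -0.  -0.1] [ 0.2 -2.2  0.5]
rib 891 [[12.  47.6]
 [21.  52.2]
 [29.4 56.9]]
```

Nearly at the stop. I'll press on a few mm until the force rises.

Call:
step_arm(increments=[{"slide":[0,-0.001,0],"roll":0},{"slide":[0,-0.002,0],"roll":0},{"slide":[0,-0.003,0],"roll":0}])

```text
t: 8.57
eef_pos: [561.8, -59.2, 50.9]
tcp_rot: [3.139, 0.0, -0.129]
ft_force: [-6.1, -17.9, 5.7]
opening: 0.003
grip_force: 9.3
```

The fingers have reached the stop at 18 N. I'll back off, rise and look at the well.

Call:
step_arm(increments=[{"slide":[0,0.012,0],"roll":0},{"slide":[0,0.022,-0.02],"roll":0},{"slide":[-0.02,0.04,-0.07],"roll":0},{"slide":[-0.04,0.055,-0.12],"roll":0},{"slide":[-0.04,0.055,-0.12],"roll":0}])

```text
t: 9.2
eef_pos: [515.7, -108.1, 174.0]
tcp_rot: [3.141, -0.006, -0.131]
ft_force: [0.3, -0.1, -0.8]
opening: 0.001
grip_force: 0.0
```

```bash
python3 look.py wrist7
python3 - <<'E'
from bf import *
c=cam('wrist')
for t in ['red_handle_tip','red_pivot','red_cover','red_well']:
    z=62 if 'cover' in t else 8 if 'well' in t else 44
    print(t,[(np.array(q['uv']),q['confidence'],box(at_z(c,q['uv'],z))) for q in mark_of('wrist',t)[:1]])
E
```

```text
9.2 [ 515.7 -108.1  174. ] [-38.1 -13.6] [ 3.1 -0.  -0.1] [ 0.3 -0.1 -0.8]
rib 1029 [[-27.7  48.1]
 [  1.1  52.4]
 [ 28.5  57.2]]
red_handle_tip []
red_pivot [(array([386.8, 200.1]), 0.59, array([-11.8, -71.2]))]
red_cover [(array([234.6, 188.8]), 0.84, array([-0.5, 53.4]))]
red_well [(array([386. , 197.3]), 0.68, array([-13.6, -77. ]))]
```

View pics/wrist7.png

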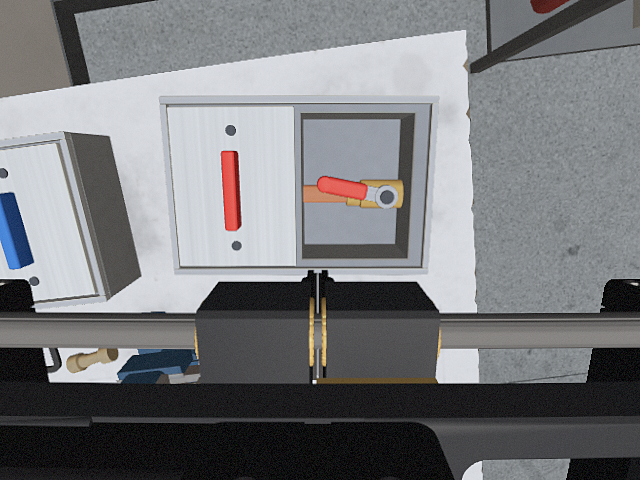

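The cover is against the left stop (rib at box y 52.4) and the well is open. The handle runs from its pivot at (387,197) to its tip at (318,184), at about 0.2 rad. I'll bring the fingertips in on its -x side.

Call:
step_arm(increments=[{"slide":[0.004,0.007,0.03],"roll":0},{"slide":[0.008,0.0135,0.07],"roll":0},{"slide":[0.008,0.0135,0.098],"roll":0},{"slide":[0.008,0.0135,0.1],"roll":0},{"slide":[0.008,0.0135,0.1],"roll":0}])

```text
t: 10.12
eef_pos: [521.8, -121.2, 71.0]
tcp_rot: [-3.142, 0.0, -0.129]
ft_force: [0.3, 0.4, 0.5]
opening: 0.006
grip_force: 0.0
```

```bash
python3 look.py
python3 - <<'E'
from bf import *
c=cam('wrist')
P=cloud(c);b=box(P);col=c['color'].reshape(-1,3).astype(int)
m=(col[:,0]>1.8*col[:,1])&(col[:,0]>90)&(abs(b[:,0])<58)&(b[:,1]<-1)&(b[:,1]>-95)&(P[:,2]>40)&(P[:,2]<56)
print(m.sum(),np.median(P[m][:,2]),cv2.minAreaRect(b[m].astype(np.float32)),np.percentile(b[m],[1,99],axis=0))
f=(col.max(1)<60)&(abs(b[:,0]+30)<30)&(P[:,2]>90)&(P[:,2]<125)
print('finger',np.percentile(P[f][:,2],[1,5,20]),np.percentile(b[f],[1,50,99],axis=0))
E
```

```text
10.125 [ 521.8 -121.2   71. ] [-30.3 -25.9] [-3.1  0.  -0.1] [0.3 0.4 0.5]
rib 2407 [[-27.8  48. ]
 [  1.9  51.9]
 [ 28.5  56.8]]
1718 49.56678711351449 ((-0.35033369064331055, -33.113014221191406), (42.225826263427734, 13.756567001342773), 78.4881362915039) [[ -9.2 -53.4]
 [  8.7 -13.6]]
finger [ 94.9  96.8 102.6] [[-31.  -31.5]
 [-18.  -25.5]
 [-17.4 -18.9]]
```

Call:
step_arm(increments=[{"slide":[0,0,0.02],"roll":0},{"slide":[0,0,0.04],"roll":0},{"slide":[0,0,0.053],"roll":0},{"slide":[0,0,0.053],"roll":0}])

```text
t: 10.72
eef_pos: [521.4, -121.3, 17.6]
tcp_rot: [-3.142, 0.001, -0.129]
ft_force: [-0.2, 0.4, 0.5]
opening: 0.004
grip_force: 0.0
```

Call:
step_arm(increments=[{"slide":[0.008,0,0],"roll":0},{"slide":[0.015,0,0],"roll":0},{"slide":[0.022,0,0],"roll":0},{"slide":[0.029,0,0],"roll":0},{"slide":[0.037,0.002,0],"roll":0}])

```text
t: 11.35
eef_pos: [558.2, -128.1, 17.7]
tcp_rot: [-3.142, 0.0, -0.129]
ft_force: [-2.3, -0.0, 0.4]
opening: 0.007
grip_force: 1.3
```

```bash
cat > hand.py <<'E'
from bf import *
s=state();c=cam('wrist');print(s['t'],box(s['eef_pos']),s['eef_pos'][2],s['ft_force'])
P=cloud(c);b=box(P);col=c['color'].reshape(-1,3).astype(int)
m=(col[:,0]>1.8*col[:,1])&(col[:,0]>90)&(abs(b[:,0])<58)&(b[:,1]<-1)&(b[:,1]>-95)&(P[:,2]>40)&(P[:,2]<56)
if m.sum()>5: print(m.sum(),cv2.minAreaRect(b[m].astype(np.float32)),np.percentile(b[m],[1,99],axis=0))
E
python3 hand.py
```

```text
11.35 [  6.7 -28. ] 17.71847404116834 [-2.3 -0.   0.4]
1711 ((20.800662994384766, -39.904808044433594), (34.80631637573242, 14.190340042114258), 47.630733489990234) [[ 16.1 -53.9]
 [ 34.6 -26.1]]
```

Call:
step_arm(increments=[{"slide":[0.01,0.005,0],"roll":0},{"slide":[0.017,0.011,0],"roll":0},{"slide":[0.021,0.016,0],"roll":0},{"slide":[0.024,0.021,0],"roll":0},{"slide":[0.026,0.026,0],"roll":0}])

```text
t: 12.02
eef_pos: [580.5, -157.6, 17.7]
tcp_rot: [3.142, -0.0, -0.129]
ft_force: [-1.4, 1.8, 0.5]
opening: 0.008
grip_force: 0.8
```

```bash
python3 hand.py
```

```text
12.025 [ 32.6 -54.4] 17.742882627803652 [-1.4  1.8  0.5]
622 ((46.83421325683594, -65.34449768066406), (13.586360931396484, 9.74787425994873), 88.80138397216797) [[ 42.2 -71.5]
 [ 51.4 -58.8]]
```

Call:
step_arm(increments=[{"slide":[0,0.0015,0],"roll":0},{"slide":[0,0.003,0],"roll":0},{"slide":[0,0.0045,0],"roll":0}])

```text
t: 12.45
eef_pos: [580.0, -161.8, 17.9]
tcp_rot: [3.141, -0.001, -0.129]
ft_force: [1.2, 2.5, 1.2]
opening: 0.001
grip_force: 1.0
```

```bash
python3 hand.py
```

```text
12.45 [ 32.7 -58.5] 17.882613105454066 [1.2 2.5 1.2]
640 ((47.00196075439453, -69.40582275390625), (13.671939849853516, 10.147021293640137), 89.1285171508789) [[ 42.3 -75.6]
 [ 51.8 -63. ]]
```

Call:
step_arm(increments=[{"slide":[0,0.001,0],"roll":0},{"slide":[0,0.002,0],"roll":0},{"slide":[0,0.003,0],"roll":0},{"slide":[0,0.003,0],"roll":0}])

```text
t: 13.0
eef_pos: [579.7, -163.5, 17.8]
tcp_rot: [-3.14, -0.0, -0.13]
ft_force: [3.5, 10.0, 3.1]
opening: 0.001
grip_force: 5.1
```

```bash
python3 hand.py
```

```text
13.0 [ 32.5 -60.3] 17.82857790067646 [ 3.5 10.   3.1]
652 ((46.96549606323242, -71.20423126220703), (13.589764595031738, 10.058279037475586), 87.6447525024414) [[ 42.1 -77.4]
 [ 51.7 -64.7]]
```

The handle is against its stop: force is up to 10 N and motion has ceased. I'll back off, rise and check.

Call:
step_arm(increments=[{"slide":[-0.002,-0.008,0],"roll":0},{"slide":[-0.006,-0.014,0],"roll":0},{"slide":[-0.006,-0.014,-0.05],"roll":0},{"slide":[-0.02,-0.014,-0.11],"roll":0},{"slide":[-0.06,-0.014,-0.16],"roll":0}])

```text
t: 13.68
eef_pos: [522.5, -143.2, 178.3]
tcp_rot: [3.141, -0.001, -0.129]
ft_force: [0.4, -0.1, 0.9]
opening: 0.0
grip_force: 0.0
```

Call:
step_arm(increments=[{"slide":[-0.01,0,0],"roll":0},{"slide":[-0.01,0,0],"roll":0}])

```text
t: 13.92
eef_pos: [512.1, -141.8, 176.2]
tcp_rot: [3.141, 0.0, -0.129]
ft_force: [0.5, -0.1, -0.3]
opening: 0.004
grip_force: 0.0
```

```bash
python3 hand.py; python3 look.py wrist9
```

```text
13.925 [-37.3 -47.5] 176.24882614138085 [ 0.5 -0.1 -0.3]
834 ((30.670839309692383, -71.06066131591797), (13.599859237670898, 41.70958709716797), 89.55701446533203) [[  9.9 -77.5]
 [ 50.6 -64.4]]
13.975 [ 512.5 -141.9  175.7] [-36.9 -47.5] [-3.1  0.  -0.1] [ 0.5 -0.2 -1. ]
rib 1011 [[-27.9  48.1]
 [  1.5  52. ]
 [ 28.5  56.8]]
```

View pics/wrist9.png

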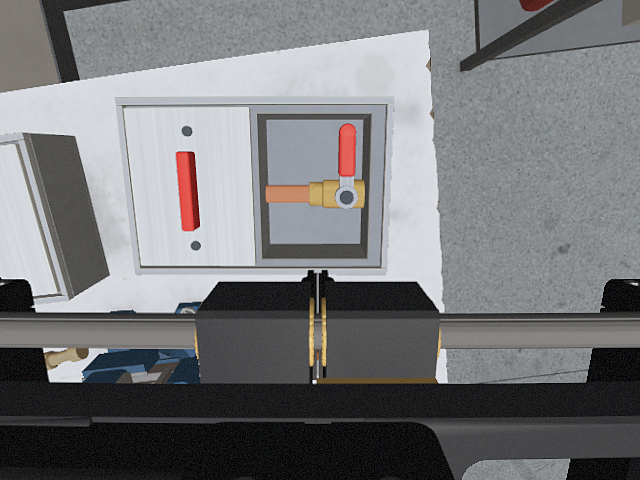

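The cover is at the left stop (rib at (187,190), box y 52). The handle lies across the pipe, from its pivot at (346,197) to its tip at (347,125), at about 90°. The robot is clear of everything.

```bash
python3 -c "
from cell import env
print(env.job_done())"
```

```text
the job is handed in; nothing more can be done
None
```

The red cover is against its left end stop and the red valve is fully shut across its pipe, both confirmed in the last wrist picture; I handed the job in at about 14 s with the robot clear, after a first push that passed over the rib without touching it.

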